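# Shut the flip-top vials along the rack

## Task

Shut the four flip-top vials in the near row of the white rack, so that the film samples in them stay dust-free: run your fingertips along the row from the end towards which the hinges lie, since the lids fold away from their hinges, lay the lids over one vial after the next, and press each fully down. Press gently, lift or carry nothing, do not shove the rack away, and leave the screw-cap vials and the tweezers alone.

Things in the scene. Friction and masses are not known exactly. Their poses are not given: they have to be found in the camera images.
- rack: loose white rack, 84 x 160 x 30 mm (x, y, z), two rows of four pockets along y; with its flip-top vials about 0.4 kg. Origin: centre of the underside, z up. Flip-top vials stand tight in the near row, axes at x = -19 mm, y = +57 (no. 1), +19 (no. 2), -19 (no. 3), -57 mm (no. 4), hinges on their +y sides, so the row is worked from no. 1 to no. 4. Tops of shut lids: 66 mm above the worktop
- hinge1 (a point): middle of the hinge axis of flip-top vial no. 1: at the rim, 15.8 mm from the vial's axis on the rack's +y side, 62 mm above the worktop; axes as the rack's, hinge along x. The vial is a clear tube 26 mm wide; its white round lid is 29 mm wide, 3.5 mm thick, with a thumb lip that ends 35 mm from the hinge
- hinge2 (a point): the same for vial no. 2
- hinge3 (a point): the same for vial no. 3
- hinge4 (a point): the same for vial no. 4
- lip1 (a point): upper side of the tip of the thumb lip of lid no. 1, 34.5 mm from the hinge axis; moves with the lid. Shut, it is 65 mm above the worktop
- lip2 (a point): the same for lid no. 2
- lip3 (a point): the same for lid no. 3
- lip4 (a point): the same for lid no. 4
- lid1 (a joint): angle of lid no. 1 in rad: 0 shut flat on the vial, 1.57 standing upright over the hinge, at most 2.0. Closing swings the free end from above the hinge towards the rack's -y. The stiff hinge (0.03 N m of friction) leaves the lid where it is put; it has no spring
- lid2 (a joint): the same for lid no. 2
- lid3 (a joint): the same for lid no. 3
- lid4 (a joint): the same for lid no. 4
- vial_r0: loose glass screw-cap vial, 28 mm wide, 56 mm high, standing in a far-row pocket (its top 62 mm above the worktop); origin at the centre of its underside, z up
- vial_r2: another such vial in a far-row pocket
- vial_r5: loose screw-cap vial of the same size standing on the worktop beside the rack's -y end; origin at the centre of its underside, z up
- tweezers: loose steel tweezers, 15 x 126 x 7 mm, lying on the worktop beyond the far row; origin at the centre of the underside
Things that resemble listed ones, but are neither listed nor needed, are in the scene too. Leave any orange look-alike of the vial_r0 alone.

How it is judged:
On the way, in this order (a step that is already met when the one before it is completed fails the run):
1. the first lid along the row (no. 1) is laid over its vial (within 0.35 rad of shut) (value of joint lid1 below 0.35 rad), for 0.1 s.
2. the second lid along the row (no. 2) is laid over its vial (within 0.35 rad of shut) (value of joint lid2 below 0.35 rad), for 0.1 s.
3. the third lid along the row (no. 3) is laid over its vial (within 0.35 rad of shut) (value of joint lid3 below 0.35 rad), for 0.1 s.
4. the fourth lid along the row (no. 4) is laid over its vial (within 0.35 rad of shut) (value of joint lid4 below 0.35 rad), for 0.1 s.
At the end, for the whole second after the job is handed in: All four lids are shut to within 0.1 rad (thumb lip within 3.5 mm of fully down); the rack stands flat, at rest, within 30 mm of where it began; the two screw-cap vials are still in their pockets and all three stand upright (value of joint each of lid1, lid2, lid3, lid4 below 0.1 rad and height (world z) of rack below 0.004 m and angle between rack's own z axis and vertical below 0.05 rad and distance of rack from where it was at the start of the episode below 0.03 m and linear speed of rack below 0.02 m/s and z of each of vial_r0, vial_r2 in the frame of rack below 0.012 m and angle between each of vial_r0, vial_r2, vial_r5's own z axis and vertical below 0.15 rad); the robot touches nothing.
It fails at once if the rack was lifted, tipped or shoved more than 30 mm (height (world z) of rack above 0.01 m or angle between rack's own z axis and vertical above 0.15 rad or distance of rack from where it was at the start of the episode above 0.03 m).
It fails at once if a screw-cap vial was lifted out of its pocket or knocked over (z of any of vial_r0, vial_r2 in the frame of rack above 0.016 m or height (world z) of vial_r5 above 0.01 m or angle between vial_r5's own z axis and vertical above 0.3 rad).
It fails at once if the vial beside the rack or the tweezers were moved more than 15 mm (distance of any of vial_r5, tweezers from where it was at the start of the episode above 0.015 m).
It fails at once if the robot pressed on the rack, its vials or lids with more than 30 N (contact force between the arm and rack above 30 N).
It also fails if it takes over 45 s, if anything falls off the work surface, if the arm or the gripper's body presses on something with over 40 N, if the wrist force passes 120 N, or if a joint passes its speed limit or range.

## Robot

A 7-joint arm with a two-finger parallel gripper is mounted at the origin on a cart in front of the work surface, level with it; the furniture and walls round the work are solid. World frame = base frame: x ahead of the robot, y to its left, z up, the work surface at z = 0. Lengths are in m, angles in rad, forces in N, time in s.
With the tool pointing down it reaches from about 0.425 to 0.875 m from the base axis. Payload 4.7 kg.
Tool frame: the origin (TCP) lies at the very end of the fingers, on their centre line; the grasp point (between the pads) lies 19 mm behind it; x points along the fingers, z is the direction in which the jaws open and shut, and the axes are right-handed (so a half turn about x gives the same grasp; the last joint's range is limited). The gripper opens to 87 mm and grips with 3 to 60 N. Pads are 19 mm wide; open, the fingers measure 117 mm over their backs; the gripper's body (75 mm by 190 mm) begins 51 mm behind the grasp point.
Start: joints at [1.193, 0.321, -0.07, 1.45, 0.023, 1.371, -0.057], TCP at [0.248, -0.601, 0.223] pointing down, gripper open.
Joint ranges: [-2.86, 2.86], [-0.3, 2.09], [-1.38, 1.24], [0.06, 2.45], [-1.56, 4.7], [0.09, 2.05], [-2.69, 2.69]. Speed limits (rad/s): [2.57, 2.57, 3.14, 3.14, 3.14, 3.14, 3.14].

## Interface

Orientations are given as a rotation vector (axis times angle).
In Python, from bench import telemetry, viewer, workorder gives the robot as it stands.
- The arm moves only by the shell command python3 -m creep 'ROWS' [FORCE]. ROWS is JSON, a list of rows, each an object of numbers: "fingers": the opening, from 0 (shut) to 1 (fully open); "x", "y", "z": the shift along the tool's x, y, z in units of 40 mm (1.0 is 40 mm); "twist": the turn about the tool's x in units of 5 degrees (1.0 is 5 degrees). In form: [{"fingers": .., "x": .., "y": .., "z": .., "twist": ..}, ...]. A call has 1 to 20 rows; each row is the pose to reach, as a shift and turn from the pose commanded when the call began, along the tool's axes at that moment; what a row does not reach only later rows make up. A row lasts 1/12 s, in which the tool goes at most 41.7 mm and 7.16 degrees, less where a joint would pass 70% of its speed; a pose out of reach is approached as far as the arm can. A call with a gripper value outside its range is refused whole. The fingers move at their own pace and stop on an object; FORCE is the grip in N (left out, the last holds). Time passes only in rows, so rows that repeat a pose let the fingers close. It gives the time, the measured TCP pose, the force and the opening at its end, in the units of the state.
- telemetry.get_state(): the state, without advancing time (a new reading comes with each control period).
- viewer.get_image(name): name is "scene" or "top" or "wrist"; returns a dict with "pixels" (480x640x3 uint8, red, green, blue), "z_map" (480x640 float32, m along the optical axis (not along the pixel's ray), 0 where there is no reading), "K" (3x3 intrinsics, pixels), "xyz" and "attitude" of the camera in the world. Camera axes: x right, y up, looking along -z (the intrinsics and any distortion apply to the point x, -y, -z); pixel columns grow to the right and rows downward; lengths in m; the calibration is good to about 2 mm. A picture is of the moment at which its call begins.
- workorder.close_job(): hands the job in, once; it reports no verdict.
The state is a dict: "time": time; "joint_positions": joint angles; "qd": joint speeds; "joint_torque": joint torques, N m; "position": TCP position; "tool_rot": TCP orientation; "ft_force": force on the tool from outside, world axes, zero at the start; "torque": the same for the moment, N m; "grip_width": opening from 0.0 (shut) to 1.0 (fully open).
Only numpy, scipy, OpenCV 4.12 (cv2) and the standard library are available. Lean on these libraries where they do the work, as an engineer would, in place of code of your own. Each camera call takes 0.05 s, during which the arm holds its last target.

## Working session

There is one attempt and no reset: what is moved stays moved. The work goes in short steps, Python scripts to look and compute and a shell command to move; the robot and the scene stay as the last step left them, time stands still between calls to the robot, and variables do not carry over. Pictures are saved under pics/ and viewed, and the job is handed in when it is done.

```bash
mkdir -p pics
cat > h.py <<'E'
import numpy as np, cv2
from scipy.spatial.transform import Rotation as R
from bench import telemetry, viewer, workorder
def grab(n,fn):
    im=viewer.get_image(n); cv2.imwrite('pics/'+fn,cv2.cvtColor(im['pixels'],cv2.COLOR_RGB2BGR))
    np.savez('pics/'+fn[:-4]+'.npz',**{k:np.asarray(v) for k,v in im.items()}); return im
def att(im):
    a=np.asarray(im['attitude'],float); return R.from_rotvec(a).as_matrix() if a.shape==(3,) else (a if a.shape==(3,3) else R.from_quat(a).as_matrix())
def cloud(im):
    z=im['z_map'];K=im['K'];v,u=np.indices(z.shape)
    p=np.stack([(u-K[0,2])/K[0,0]*z,-(v-K[1,2])/K[1,1]*z,-z],-1)
    return p@att(im).T+np.asarray(im['xyz'])
E
python3 - <<'E'
from h import *
for n in ['scene','top','wrist']:
    im=grab(n,n+'0.png'); print(n,im['xyz'],im['attitude'],im['K'].tolist(),[k for k in im])
print(telemetry.get_state())
E
ls
```

```text
scene [ 0.04504954 -0.52725429  0.49500613] [ 0.99180107 -0.39742696 -0.67785263] [[592.0874536501166, 0.0, 323.00138393074343], [0.0, 592.0874536501166, 239.24824590212265], [0.0, 0.0, 1.0]] ['pixels', 'z_map', 'K', 'xyz', 'attitude']
top [ 0.35204799 -0.00512251  0.92354521] [ 0.18796947 -0.1976245  -1.56871056] [[523.2409141351221, 0.0, 326.3096055938878], [0.0, 523.2409141351221, 238.82056045366772], [0.0, 0.0, 1.0]] ['pixels', 'z_map', 'K', 'xyz', 'attitude']
wrist [ 0.31077194 -0.57430658  0.38502125] [-0.21886106  0.14944654 -1.17317712] [[377.3331169050873, 0.0, 317.95899526986466], [0.0, 377.3331169050873, 241.91940488170005], [0.0, 0.0, 1.0]] ['pixels', 'z_map', 'K', 'xyz', 'attitude']
{'time': 0.15, 'joint_positions': array([ 1.19309286,  0.3216417 , -0.07005724,  1.45141919,  0.02259634,
        1.37082521, -0.05690307]), 'qd': array([ 0.00131585, -0.004121  , -0.00136047, -0.00276342, -0.00124508,
       -0.0007749 , -0.00077987]), 'joint_torque': array([ 6.72549122e-04, -4.91795218e+01, -4.04224042e-01, -3.12875390e+01,
       -6.39022747e-02,  4.05205472e-02,  1.20911409e-04]), 'position': array([ 0.24798013, -0.60036237,  0.22170746]), 'tool_rot': array([ 0.91673327,  1.37079168, -0.91548418]), 'ft_force': array([ 1.07393306,  1.2311374 , -0.88878655]), 'torque': array([ 0.0113691 , -0.01424203, -0.0108417 ]), 'grip_width': 0.9980499296308715}
h.py
pics
```

View pics/scene0.png

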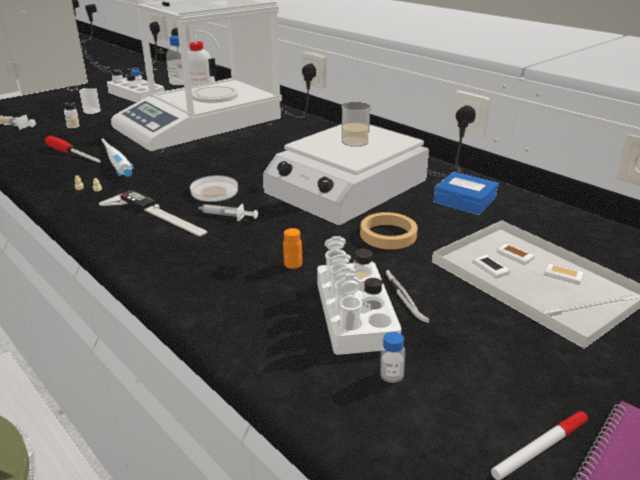

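View pics/top0.png

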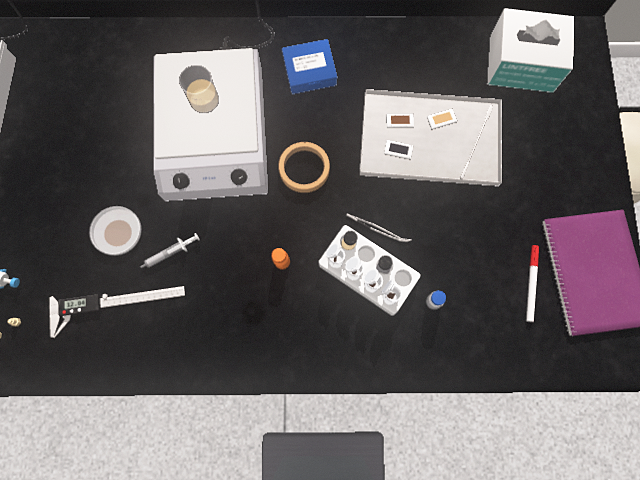

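View pics/wrist0.png

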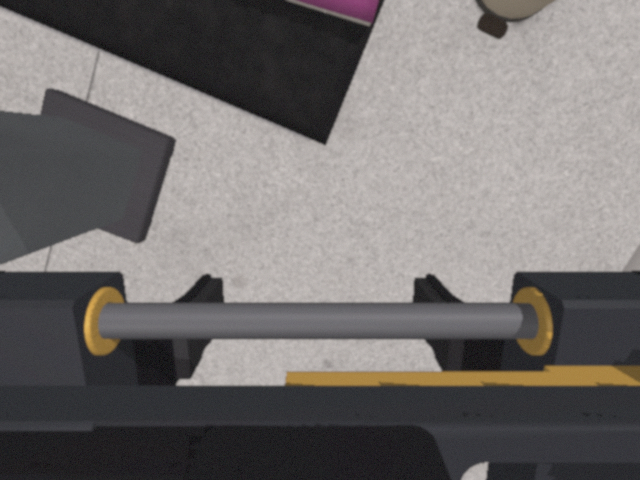

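The scene view shows the rack around (360,305), with four open lids in its near row. In the top view the rack's corners are at about (342,226), (420,270), (397,313) and (320,268), and the blue-capped vial is at (436,299). Next I measure.

Run:
```python
from h import *
im=dict(np.load('pics/top0.npz')); P=cloud(im); px=im['pixels']
hsv=cv2.cvtColor(px,cv2.COLOR_RGB2HSV)
# rack top: z 0.024..0.036, white
m=((abs(P[...,2]-0.03)<0.006)&(hsv[...,1]<60)&(hsv[...,2]>140)).astype(np.uint8)
m[:,:300]=0;m[:200]=0;m[:,430:]=0;m[330:]=0
# rack top plane by rays
pts=P[m>0]; print(len(pts),pts.mean(0))
rect=cv2.minAreaRect((pts[:,:2]*1000).astype(np.float32)); print(rect, cv2.boxPoints(rect))
for n,b in [('top',(300,205,460,325)),('scene',(270,210,450,390))]:
    i=dict(np.load(f'pics/{n}0.npz'));a=cv2.cvtColor(i['pixels'],cv2.COLOR_RGB2BGR)[b[1]:b[3],b[0]:b[2]]
    f=4 if n=='top' else 3.3
    cv2.imwrite(f'pics/{n}0z.png',cv2.resize(a,None,fx=f,fy=f,interpolation=cv2.INTER_CUBIC))
```

```text
2210 [ 0.51858197 -0.08811523  0.0310437 ]
((512.2281494140625, -101.04165649414062), (198.32498168945312, 84.9205093383789), 55.01885223388672) [[ 420.5882    -157.94676  ]
 [ 490.16705   -206.63228  ]
 [ 603.8681     -44.13655  ]
 [ 534.28925      4.5489655]]
```

View pics/top0z.png

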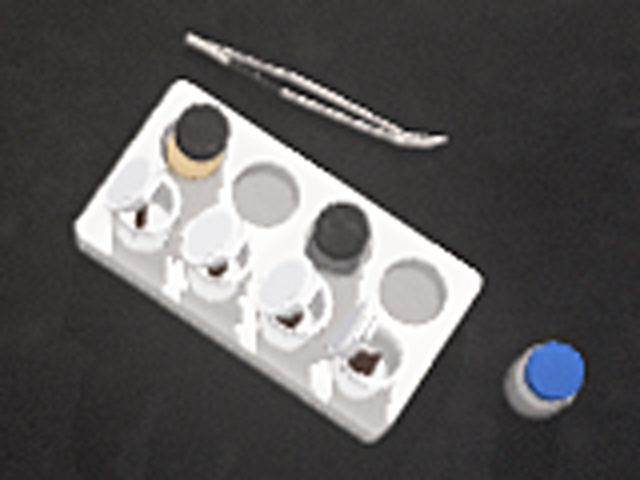

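View pics/scene0z.png

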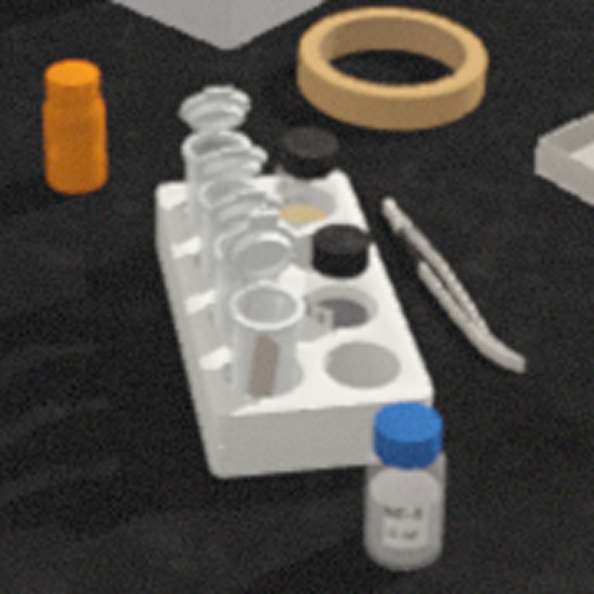

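```bash
cat >> h.py <<'E'
def ray(im,uv,z):
    K=im['K'];uv=np.atleast_2d(np.asarray(uv,float));o=np.asarray(im['xyz'])
    d=np.stack([(uv[:,0]-K[0,2])/K[0,0],-(uv[:,1]-K[1,2])/K[1,1],-np.ones(len(uv))],-1)@att(im).T
    return o+d*((z-o[2])/d[:,2])[:,None]
E
python3 - <<'E'
from h import *
im=dict(np.load('pics/top0.npz')); px=im['pixels']
hsv=cv2.cvtColor(px,cv2.COLOR_RGB2HSV)
for th in (120,190,210):
    m=((hsv[...,1]<50)&(hsv[...,2]>th)).astype(np.uint8)
    m[:,:310]=0;m[:218]=0;m[:,423:]=0;m[320:]=0
    m=cv2.morphologyEx(m,cv2.MORPH_OPEN,np.ones((3,3),np.uint8))
    c=max(cv2.findContours(m,0,2)[0],key=cv2.contourArea)
    w=ray(im,c[:,0,:],0.03)[:,:2]*1000
    r=cv2.minAreaRect(w.astype(np.float32)); print(th,r,cv2.boxPoints(r).round(1).tolist())
P=cloud(im)
for nm,uv in dict(orange=(280,255),blue=(438,297),cap0=(350,238),cap2=(385,263)).items(): print(nm,P[uv[1],uv[0]])
E
```

```text
120 ((521.3767700195312, -84.15641021728516), (161.55149841308594, 89.5240707397461), 55.11071014404297) [[438.5, -124.80000305175781], [511.8999938964844, -176.0], [604.2999877929688, -43.5], [530.9000244140625, 7.699999809265137]]
190 ((522.4825439453125, -85.29505157470703), (160.27842712402344, 85.63324737548828), 55.18623733520508) [[441.6000061035156, -126.5999984741211], [511.8999938964844, -175.5], [603.4000244140625, -43.900001525878906], [533.0999755859375, 4.900000095367432]]
210 ((528.9976196289062, -78.94912719726562), (66.5426025390625, 93.99738311767578), 65.6107177734375) [[472.5, -89.80000305175781], [558.0999755859375, -128.6999969482422], [585.5, -68.0999984741211], [499.8999938964844, -29.200000762939453]]
orange [0.54097823 0.06725164 0.05822645]
blue [ 0.46768874 -0.19543502  0.06082545]
cap0 [ 0.5686316  -0.05140751  0.06336408]
cap2 [ 0.52513158 -0.10934447  0.06305878]
```

```bash
cat >> h.py <<'E'
C=np.array([.5229,-.0855]);YA=np.array([.571,.821]);XA=np.array([.821,-.571])
def rk(x,y,z): return np.r_[C+x*XA+y*YA,z]
def inrack(p): d=np.asarray(p)[:2]-C; return np.r_[d@XA,d@YA,p[2]]*1000
def go(x,y,z):
    s=telemetry.get_state(); T=R.from_rotvec(s['tool_rot']).as_matrix(); d=rk(x,y,z)-s['position']
    zz=T[:,2]; ang=np.degrees(np.arctan2(T[:,0]@np.cross(zz,np.r_[XA,0]),zz@np.r_[XA,0]))
    ang=(ang+90)%180-90
    print('t',s['time'],'rack mm',inrack(s['position']).round(1),'F',s['ft_force'].round(2),'q7',s['joint_positions'][6].round(2))
    print('units',(T.T@d/.04).round(3),'twist',round(ang/5,3)); print('tool axes',T.round(2).tolist())
E
python3 - <<'E'
from h import *
go(-.019,.057+.0158+.040,.14)
# lid angles: outer points above z=.066 in rack frame
for n in('top','scene'):
    im=dict(np.load(f'pics/{n}0.npz'));P=cloud(im).reshape(-1,3)
    d=P[:,:2]-C;x=d@XA*1000;y=d@YA*1000;z=P[:,2]*1000
    for i,yy in enumerate((57,19,-19,-57)):
        s=(abs(x+19)<14)&(y>yy-4)&(y<yy+33)&(z>70)&(z<102)
        print(n,i+1,s.sum(),[ (a,np.median(y[s&(abs(z-a)<3)]-yy-15.8).round(1)) for a in(73,79,85,91,97) if (s&(abs(z-a)<3)).sum()>3])
E
```

```text
t 0.15 rack mm [  68.3 -579.7  221.7] F [ 1.07  1.23 -0.89] q7 -0.06
units [  2.058  13.383 -11.193] twist -6.547
tool axes [[-0.0, 0.92, 0.38], [0.0, 0.38, -0.92], [-1.0, -0.0, -0.0]]
top 1 148 [(73, np.float64(-2.3)), (79, np.float64(-7.1)), (85, np.float64(-11.1)), (91, np.float64(-15.7))]
top 2 162 [(73, np.float64(-4.2)), (79, np.float64(-10.0)), (85, np.float64(-15.8))]
top 3 180 [(73, np.float64(-2.9)), (79, np.float64(-7.3)), (85, np.float64(-11.9)), (91, np.float64(-15.8))]
top 4 116 [(73, np.float64(2.1)), (79, np.float64(0.4)), (85, np.float64(-3.1)), (91, np.float64(-3.7)), (97, np.float64(-4.9))]
scene 1 155 [(73, np.float64(-6.3)), (79, np.float64(-11.7)), (85, np.float64(-13.4)), (91, np.float64(-16.7))]
scene 2 118 [(73, np.float64(-11.5)), (79, np.float64(-15.9)), (85, np.float64(-16.6))]
scene 3 157 [(73, np.float64(-5.8)), (79, np.float64(-12.2)), (85, np.float64(-14.0)), (91, np.float64(-17.7))]
scene 4 308 [(73, np.float64(-0.1)), (79, np.float64(-1.1)), (85, np.float64(-3.8)), (91, np.float64(-3.5)), (97, np.float64(-4.3))]
```

```bash
python3 -m creep '[{"fingers":0,"x":0,"y":1,"z":-0.84,"twist":-0.5},{"fingers":0,"x":0,"y":2,"z":-1.67,"twist":-1},{"fingers":0,"x":0,"y":2.7,"z":-2.26,"twist":-1.5},{"fingers":0,"x":0,"y":3.4,"z":-2.84,"twist":-2},{"fingers":0,"x":0,"y":4.1,"z":-3.43,"twist":-2.5},{"fingers":0,"x":0,"y":4.8,"z":-4.01,"twist":-3},{"fingers":0,"x":0,"y":5.5,"z":-4.6,"twist":-3.5},{"fingers":0,"x":0,"y":6.2,"z":-5.19,"twist":-4},{"fingers":0,"x":0,"y":6.9,"z":-5.77,"twist":-4.5},{"fingers":0,"x":0,"y":7.6,"z":-6.36,"twist":-5},{"fingers":0,"x":0,"y":8.3,"z":-6.94,"twist":-5.5},{"fingers":0,"x":0,"y":9,"z":-7.53,"twist":-6},{"fingers":0,"x":0,"y":9.7,"z":-8.11,"twist":-6.55},{"fingers":0,"x":0,"y":10.4,"z":-8.7,"twist":-6.55},{"fingers":0,"x":0,"y":11.1,"z":-9.28,"twist":-6.55},{"fingers":0,"x":0,"y":11.8,"z":-9.87,"twist":-6.55},{"fingers":0,"x":0,"y":12.5,"z":-10.45,"twist":-6.55},{"fingers":0,"x":0,"y":13.0,"z":-10.87,"twist":-6.55},{"fingers":0,"x":0,"y":13.38,"z":-11.19,"twist":-6.55},{"fingers":0,"x":0,"y":13.38,"z":-11.19,"twist":-6.55}]' 5
python3 - <<'E'
from h import *
go(-.019,.057+.0158+.040,.14)
grab('scene','s1.png');grab('wrist','w1.png');grab('top','t1.png')
E
```

```text
time: 1.82
position: [0.5727, 0.0232, 0.2223]
tool_rot: [0.473, 1.52, -0.467]
ft_force: [-0.2, 0.5, 0.2]
grip_width: 0.009
t 1.8167 rack mm [-21.2 117.7 222.3] F [-0.24  0.45  0.21] q7 -0.78
units [ 2.056 -0.129  0.058] twist 0.088
tool axes [[0.0, 0.56, 0.83], [0.0, 0.83, -0.56], [-1.0, 0.0, -0.0]]
```

View pics/s1.png

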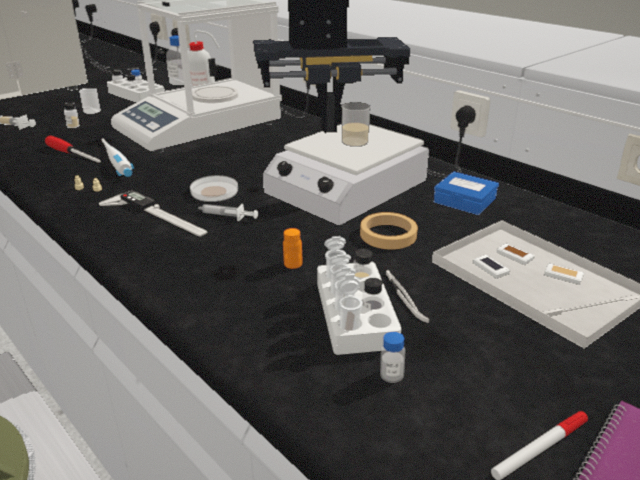

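View pics/w1.png

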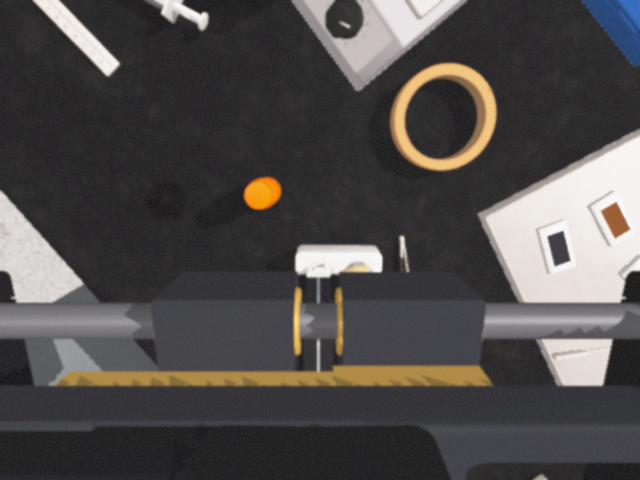

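View pics/t1.png

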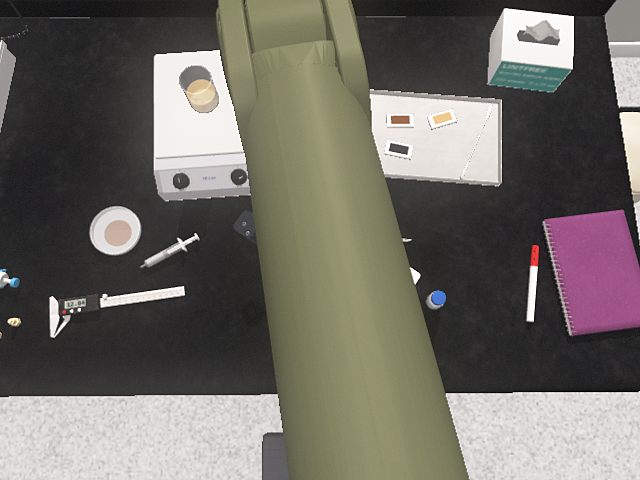

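The lids already lean forward: no. 1–3 to about 0.8–0.9 rad and no. 4 to about 1.4. The fingers hang closed behind hinge 1, and the wrist view shows the rack end at (338,258). I'll come down just behind and above lid 1.

Run:
```python
from h import *
go(-.019,.078,.105)
go(-.019,.060,.080)
```

```text
t 1.9667 rack mm [-18.3 111.5 222.1] F [-0.63 -0.89 -0.68] q7 -0.78
units [ 2.928 -0.834 -0.016] twist -0.0
tool axes [[-0.0, 0.57, 0.82], [-0.0, 0.82, -0.57], [-1.0, -0.0, -0.0]]
t 1.9667 rack mm [-18.3 111.5 222.1] F [-0.63 -0.89 -0.68] q7 -0.78
units [ 3.553 -1.283 -0.016] twist -0.0
tool axes [[-0.0, 0.57, 0.82], [-0.0, 0.82, -0.57], [-1.0, -0.0, -0.0]]
```

```bash
python3 -m creep '[{"fingers":0,"x":0.8,"y":-0.3,"z":0,"twist":0},{"fingers":0,"x":1.6,"y":-0.6,"z":0,"twist":0},{"fingers":0,"x":2.4,"y":-0.83,"z":0,"twist":0},{"fingers":0,"x":2.93,"y":-0.83,"z":0,"twist":0},{"fingers":0,"x":2.93,"y":-0.83,"z":0,"twist":0},{"fingers":0,"x":3.05,"y":-0.92,"z":0,"twist":0},{"fingers":0,"x":3.17,"y":-1.0,"z":0,"twist":0},{"fingers":0,"x":3.3,"y":-1.1,"z":0,"twist":0},{"fingers":0,"x":3.42,"y":-1.2,"z":0,"twist":0},{"fingers":0,"x":3.55,"y":-1.28,"z":0,"twist":0},{"fingers":0,"x":3.55,"y":-1.28,"z":0,"twist":0},{"fingers":0,"x":3.55,"y":-1.28,"z":0,"twist":0}]'
python3 - <<'E'
from h import *
im=grab('scene','s2.png')
a=cv2.cvtColor(im['pixels'],cv2.COLOR_RGB2BGR)[180:390,260:460];cv2.imwrite('pics/s2z.png',cv2.resize(a,None,fx=2.8,fy=2.8,interpolation=2))
go(-.019,.057,.066)
E
```

```text
time: 2.97
position: [0.5425, -0.025, 0.0805]
tool_rot: [0.476, 1.518, -0.476]
ft_force: [1.1, 0.3, 0.4]
grip_width: 0.006
t 3.0167 rack mm [-18.5  61.2  80.6] F [ 0.03  0.44 -0.75] q7 -0.75
units [ 0.365 -0.104 -0.013] twist 0.003
tool axes [[-0.0, 0.57, 0.82], [-0.0, 0.82, -0.57], [-1.0, -0.0, -0.0]]
```

View pics/s2z.png

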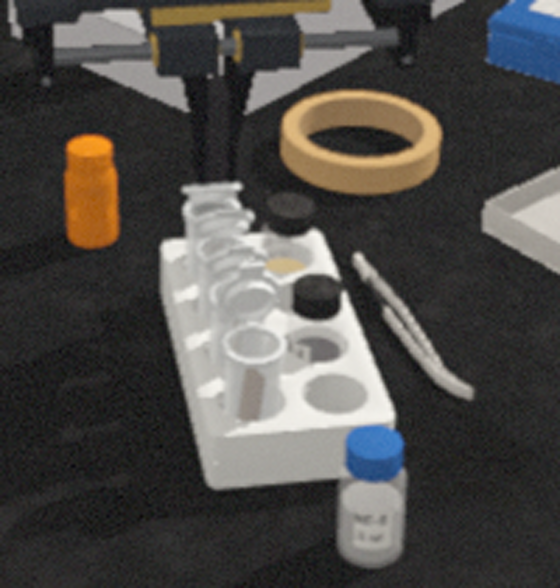

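Lid 1 is nearly flat under the fingertips (zoomed view, about (213,190)). Pressing it the rest of the way.

```bash
python3 -m creep '[{"fingers":0,"x":0.08,"y":-0.06,"z":0,"twist":0},{"fingers":0,"x":0.16,"y":-0.12,"z":0,"twist":0},{"fingers":0,"x":0.24,"y":-0.18,"z":0,"twist":0},{"fingers":0,"x":0.3,"y":-0.2,"z":0,"twist":0},{"fingers":0,"x":0.33,"y":-0.2,"z":0,"twist":0},{"fingers":0,"x":0.33,"y":-0.2,"z":0,"twist":0}]'
python3 -c "
from h import *
go(-.019,.052,.066)"
```

```text
time: 3.52
position: [0.5377, -0.0317, 0.0668]
tool_rot: [0.475, 1.519, -0.476]
ft_force: [-0.1, 0.1, 0.2]
grip_width: 0.006
t 3.5167 rack mm [-18.6  52.6  66.8] F [-0.08  0.09  0.18] q7 -0.74
units [ 0.021 -0.015 -0.01 ] twist 0.001
tool axes [[-0.0, 0.57, 0.82], [-0.0, 0.82, -0.57], [-1.0, -0.0, -0.0]]
```

Continue in 0.4 mm steps until the force shows.

```bash
python3 -m creep '[{"fingers":0,"x":0.01,"y":0,"z":0,"twist":0},{"fingers":0,"x":0.02,"y":0,"z":0,"twist":0},{"fingers":0,"x":0.02,"y":0,"z":0,"twist":0}]'; python3 -m creep '[{"fingers":0,"x":0.01,"y":0,"z":0,"twist":0},{"fingers":0,"x":0.02,"y":0,"z":0,"twist":0},{"fingers":0,"x":0.02,"y":0,"z":0,"twist":0}]'
```

```text
time: 3.77
position: [0.538, -0.0315, 0.0665]
tool_rot: [0.475, 1.518, -0.476]
ft_force: [-0.0, -0.7, 0.5]
grip_width: 0.006
time: 4.02
position: [0.538, -0.0314, 0.066]
tool_rot: [0.475, 1.518, -0.476]
ft_force: [-2.2, -0.6, 3.3]
grip_width: 0.003
```

```bash
python3 -m creep '[{"fingers":0,"x":-0.4,"y":0,"z":0,"twist":0},{"fingers":0,"x":-0.85,"y":0,"z":0,"twist":0},{"fingers":0,"x":-0.85,"y":0,"z":0,"twist":0},{"fingers":0,"x":-0.85,"y":-0.4,"z":0,"twist":0},{"fingers":0,"x":-0.85,"y":-0.7,"z":0,"twist":0},{"fingers":0,"x":-0.75,"y":-0.7,"z":0,"twist":0},{"fingers":0,"x":-0.65,"y":-0.75,"z":0,"twist":0},{"fingers":0,"x":-0.55,"y":-0.8,"z":0,"twist":0},{"fingers":0,"x":-0.45,"y":-0.85,"z":0,"twist":0},{"fingers":0,"x":-0.35,"y":-0.9,"z":0,"twist":0},{"fingers":0,"x":-0.25,"y":-0.95,"z":0,"twist":0},{"fingers":0,"x":-0.15,"y":-0.95,"z":0,"twist":0},{"fingers":0,"x":-0.08,"y":-0.95,"z":0,"twist":0},{"fingers":0,"x":-0.04,"y":-0.95,"z":0,"twist":0},{"fingers":0,"x":-0.02,"y":-0.95,"z":0,"twist":0},{"fingers":0,"x":-0.01,"y":-0.95,"z":0,"twist":0}]'
python3 - <<'E'
from h import *
im=grab('scene','s3.png')
a=cv2.cvtColor(im['pixels'],cv2.COLOR_RGB2BGR)[180:390,260:460];cv2.imwrite('pics/s3z.png',cv2.resize(a,None,fx=2.8,fy=2.8,interpolation=2))
go(-.019,.014,.066)
E
```

```text
time: 5.35
position: [0.5163, -0.0625, 0.0661]
tool_rot: [0.476, 1.518, -0.476]
ft_force: [-1.0, -0.4, 2.1]
grip_width: 0.003
t 5.4 rack mm [-18.5  15.2  66.1] F [-0.02 -1.44  0.71] q7 -0.66
units [ 0.003 -0.03  -0.013] twist 0.004
tool axes [[-0.0, 0.57, 0.82], [-0.0, 0.82, -0.57], [-1.0, -0.0, -0.0]]
```

View pics/s3z.png

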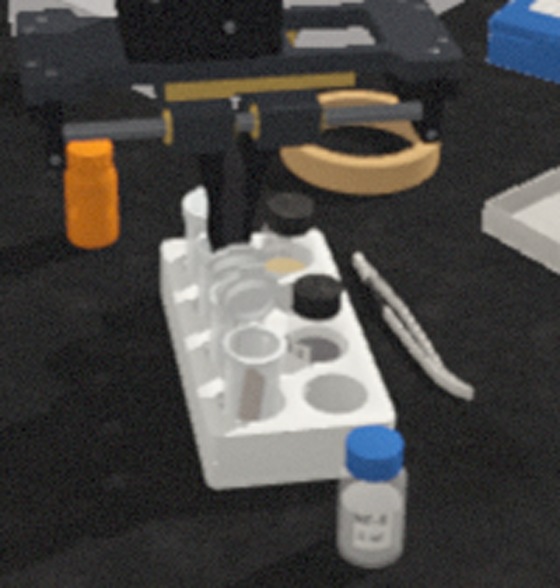

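Fingertips are at shut height over vial 2 (zoomed, about (230,240)). One light extra press, then lid 3.

```bash
python3 -m creep '[{"fingers":0,"x":0.01,"y":-0.02,"z":0,"twist":0},{"fingers":0,"x":0.015,"y":-0.02,"z":0,"twist":0},{"fingers":0,"x":0.015,"y":-0.02,"z":0,"twist":0}]'
python3 -m creep '[{"fingers":0,"x":-0.4,"y":0,"z":0,"twist":0},{"fingers":0,"x":-0.85,"y":0,"z":0,"twist":0},{"fingers":0,"x":-0.85,"y":0,"z":0,"twist":0},{"fingers":0,"x":-0.85,"y":-0.4,"z":0,"twist":0},{"fingers":0,"x":-0.85,"y":-0.7,"z":0,"twist":0},{"fingers":0,"x":-0.75,"y":-0.7,"z":0,"twist":0},{"fingers":0,"x":-0.65,"y":-0.75,"z":0,"twist":0},{"fingers":0,"x":-0.55,"y":-0.8,"z":0,"twist":0},{"fingers":0,"x":-0.45,"y":-0.85,"z":0,"twist":0},{"fingers":0,"x":-0.35,"y":-0.9,"z":0,"twist":0},{"fingers":0,"x":-0.25,"y":-0.95,"z":0,"twist":0},{"fingers":0,"x":-0.15,"y":-0.95,"z":0,"twist":0},{"fingers":0,"x":-0.08,"y":-0.95,"z":0,"twist":0},{"fingers":0,"x":-0.04,"y":-0.95,"z":0,"twist":0},{"fingers":0,"x":-0.02,"y":-0.95,"z":0,"twist":0},{"fingers":0,"x":-0.01,"y":-0.95,"z":0,"twist":0}]'
python3 - <<'E'
from h import *
im=grab('scene','s4.png')
a=cv2.cvtColor(im['pixels'],cv2.COLOR_RGB2BGR)[180:390,260:460];cv2.imwrite('pics/s4z.png',cv2.resize(a,None,fx=2.8,fy=2.8,interpolation=2))
go(-.019,-.024,.066)
E
```

```text
time: 5.65
position: [0.5165, -0.0625, 0.066]
tool_rot: [0.476, 1.517, -0.475]
ft_force: [-0.3, 2.1, 3.5]
grip_width: 0.002
time: 6.98
position: [0.494, -0.0942, 0.066]
tool_rot: [0.475, 1.519, -0.476]
ft_force: [-2.5, -0.0, 6.3]
grip_width: 0.007
t 7.0333 rack mm [-18.8 -23.7  66. ] F [-2.36 -0.68  2.91] q7 -0.57
units [ 0.001 -0.008 -0.005] twist 0.006
tool axes [[-0.0, 0.57, 0.82], [0.0, 0.82, -0.57], [-1.0, -0.0, -0.0]]
```

View pics/s4z.png

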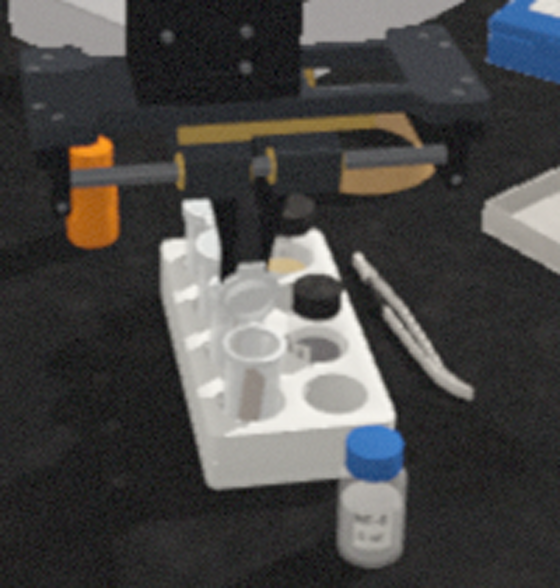

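Lid 3 is down. Lid 4 stands near upright at about (250,290) in the zoomed view, so I'll sweep it from behind at 84 mm and then arc down.

```bash
python3 -m creep '[{"fingers":0,"x":-0.2,"y":0,"z":0,"twist":0},{"fingers":0,"x":-0.45,"y":0.05,"z":0,"twist":0},{"fingers":0,"x":-0.45,"y":-0.1,"z":0,"twist":0},{"fingers":0,"x":-0.45,"y":-0.2,"z":0,"twist":0},{"fingers":0,"x":-0.45,"y":-0.3,"z":0,"twist":0},{"fingers":0,"x":-0.45,"y":-0.4,"z":0,"twist":0},{"fingers":0,"x":-0.45,"y":-0.5,"z":0,"twist":0},{"fingers":0,"x":-0.45,"y":-0.6,"z":0,"twist":0},{"fingers":0,"x":-0.45,"y":-0.7,"z":0,"twist":0},{"fingers":0,"x":-0.35,"y":-0.8,"z":0,"twist":0},{"fingers":0,"x":-0.25,"y":-0.9,"z":0,"twist":0},{"fingers":0,"x":-0.15,"y":-0.95,"z":0,"twist":0},{"fingers":0,"x":-0.08,"y":-0.95,"z":0,"twist":0},{"fingers":0,"x":-0.04,"y":-0.95,"z":0,"twist":0},{"fingers":0,"x":-0.02,"y":-0.95,"z":0,"twist":0},{"fingers":0,"x":-0.01,"y":-0.95,"z":0,"twist":0}]'
python3 - <<'E'
from h import *
im=grab('scene','s5.png')
a=cv2.cvtColor(im['pixels'],cv2.COLOR_RGB2BGR)[180:390,260:460];cv2.imwrite('pics/s5z.png',cv2.resize(a,None,fx=2.8,fy=2.8,interpolation=2))
go(-.019,-.062,.066)
E
```

```text
time: 8.37
position: [0.4723, -0.1257, 0.0661]
tool_rot: [0.475, 1.519, -0.476]
ft_force: [-0.1, -0.4, 1.3]
grip_width: 0.009
t 8.4167 rack mm [-18.5 -61.7  66.2] F [ 0.31  0.15 -0.16] q7 -0.48
units [ 0.004 -0.008 -0.012] twist 0.005
tool axes [[-0.0, 0.57, 0.82], [0.0, 0.82, -0.57], [-1.0, -0.0, -0.0]]
```

View pics/s5z.png

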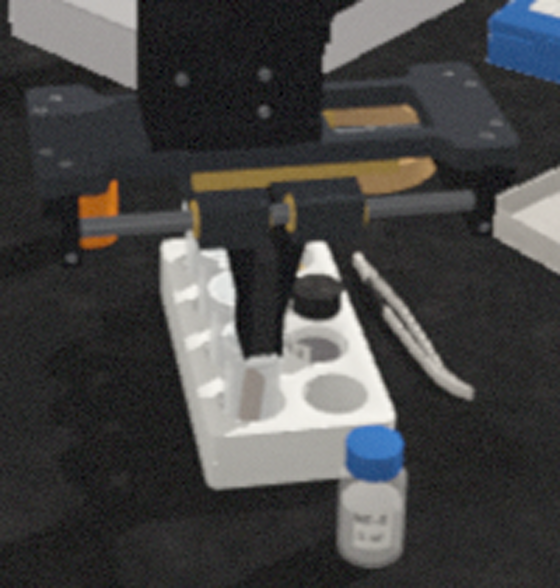

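```bash
python3 -m creep '[{"fingers":0,"x":0.01,"y":-0.05,"z":0,"twist":0},{"fingers":0,"x":0.02,"y":-0.05,"z":0,"twist":0},{"fingers":0,"x":0.02,"y":-0.05,"z":0,"twist":0}]'
python3 -m creep '[{"fingers":0,"x":-0.5,"y":0,"z":0,"twist":0},{"fingers":0,"x":-1.5,"y":0,"z":0,"twist":0},{"fingers":0,"x":-2.5,"y":0,"z":0,"twist":0},{"fingers":0,"x":-3.5,"y":0,"z":0,"twist":0},{"fingers":0,"x":-3.5,"y":-1,"z":0,"twist":0},{"fingers":0,"x":-3.5,"y":-2,"z":0,"twist":0},{"fingers":0,"x":-3.5,"y":-3,"z":0,"twist":0},{"fingers":0,"x":-3.5,"y":-3.5,"z":0,"twist":0},{"fingers":0,"x":-3.5,"y":-3.5,"z":0,"twist":0}]'
python3 - <<'E'
from h import *
for n in('scene','top'):
    im=grab(n,n+'6.png');P=cloud(im);d=P[...,:2]-C;x=d@XA*1000;y=d@YA*1000;z=P[...,2]*1000
    for i,yy in enumerate((57,19,-19,-57)):
        s=(abs(x+19)<12)&(z>50)&(z<110);f=s&(abs(y-(yy-14))<4);g=s&(abs(y-(yy+10))<4)
        print(n,i+1,'lip side',f.sum(),np.round(np.percentile(z[f],[10,50,90]),1) if f.any() else '','hinge side',np.round(np.median(z[g]),1) if g.any() else '')
a=cv2.cvtColor(np.load('pics/scene6.npz')['pixels'],cv2.COLOR_RGB2BGR)[210:390,270:450];cv2.imwrite('pics/s6z.png',cv2.resize(a,None,fx=3.3,fy=3.3,interpolation=2))
a=cv2.cvtColor(np.load('pics/top6.npz')['pixels'],cv2.COLOR_RGB2BGR)[205:325,300:460];cv2.imwrite('pics/t6z.png',cv2.resize(a,None,fx=4,fy=4,interpolation=2))
E
```

```text
time: 8.67
position: [0.4718, -0.1268, 0.066]
tool_rot: [0.476, 1.517, -0.475]
ft_force: [-0.7, 1.9, 3.9]
grip_width: 0.001
time: 9.42
position: [0.3878, -0.2472, 0.2053]
tool_rot: [0.481, 1.517, -0.485]
ft_force: [0.5, 0.2, -0.3]
grip_width: 0.003
scene 1 lip side 49 [60.2 65.2 66.9] hinge side 66.4
scene 2 lip side 50 [61.5 65.1 66.7] hinge side 66.4
scene 3 lip side 63 [60.3 64.9 66.5] hinge side 66.4
scene 4 lip side 99 [52.7 64.2 66.5] hinge side 66.5
top 1 lip side 40 [64.4 66.8 68.5] hinge side 67.2
top 2 lip side 39 [63.8 67.  68.2] hinge side 66.9
top 3 lip side 37 [64.9 66.5 68.7] hinge side 66.8
top 4 lip side 40 [64.5 66.2 68.5] hinge side 67.2
```

View pics/s6z.png

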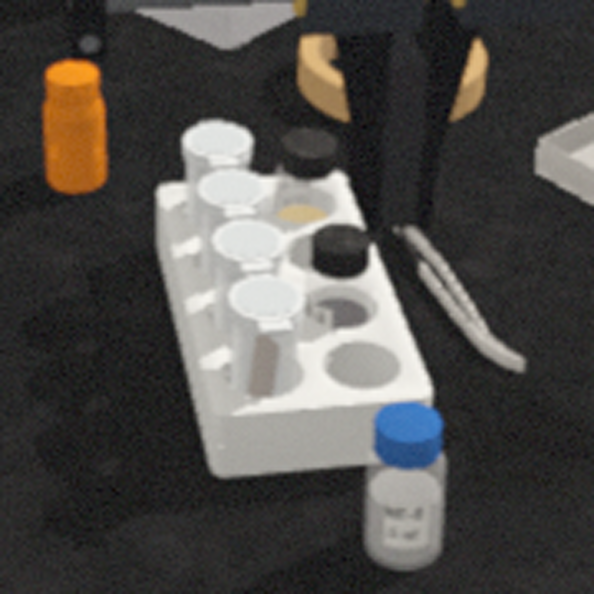

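View pics/t6z.png

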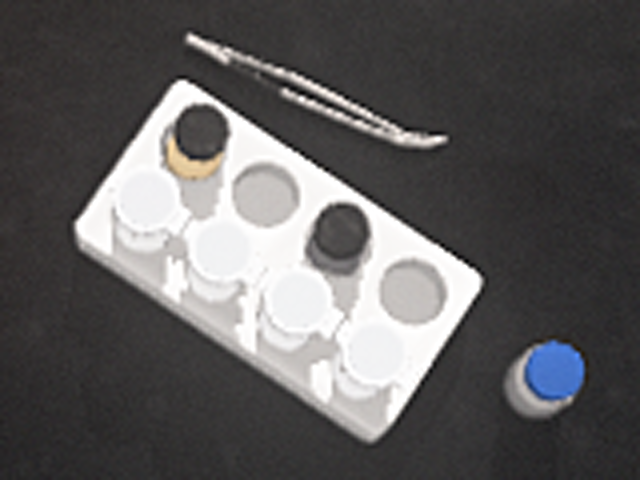

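All four lids lie flat (zoomed scene: (218,138), (232,188), (248,242), (266,298)), level to within about a millimetre. The rack corners, vials and tweezers are where they were in the first top view, and the arm is clear. Handing in.

```bash
python3 -c "
from bench import workorder; print(workorder.close_job())"
```

```text
the job is handed in; nothing more can be done
None
```

I shut the four near-row lids in order, 1 to 4. I used closed fingertips, laid each lid over its vial and pressed it down to 66 mm. The job took about 9.5 s of robot time, and the highest reading I saw was 6.3 N vertical, at the end of moves.

**Lids:** In the top view the lip sides read 66.2–67.0 mm and the hinge sides 66.8–67.2 mm, which matches the 66 mm shut height. In the scene view the lip sides read slightly lower (64.2–65.2 mm, against 66.4–66.5 mm at the hinges). I put that down to edge pixels, and the pictures show all four lids flat.

**Surroundings:** The rack, the screw-cap vials and the tweezers look unmoved against the first top view, by eye only. The arm ended about 140 mm above the lids, to the side of the rack, touching nothing.

No check failed; handing in gave no verdict.

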